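# Scan the label of the parts box and close it up

## Robot

A 7-joint arm with a two-finger parallel gripper is mounted at the origin on a cart in front of the work surface, level with it; the furniture and walls round the work are solid. World frame = base frame: x ahead of the robot, y to its left, z up, the work surface at z = 0. Lengths are in m, angles in rad, forces in N, time in s.
With the tool pointing down it reaches from about 0.4 to 0.85 m from the base axis. Payload 4.5 kg.
Tool frame: the origin (TCP) lies at the very end of the fingers, on their centre line; the grasp point (between the pads) lies 19 mm behind it; z points along the fingers, y is the line along which they close (so a half turn about z gives the same grasp; the last joint's range is limited). The gripper opens to 88 mm and grips with 3 to 60 N. Pads are 18 mm wide; open, the fingers measure 123 mm over their backs; the gripper's body (75 mm by 187 mm) begins 45 mm behind the grasp point.
Start: joints at [-1.236, 0.689, -0.195, 1.565, 0.157, 0.902, -0.215], TCP at [0.185, 0.597, 0.239] pointing down, gripper open.
Joint ranges: [-3.01, 3.01], [-0.46, 2.08], [-1.47, 1.51], [0.13, 2.56], [-1, 4.14], [0.04, 2.09], [-2.66, 2.66]. Speed limits (rad/s): [2.57, 2.57, 3.14, 3.14, 3.14, 3.14, 3.14].

## Interface

Orientations are given as a unit quaternion [x, y, z, w].
In Python, from plant import r, optics gives the robot as it stands.
- The arm moves only by the tool servo_tool, never from a script. Its arguments are lists of equal length, an entry for each row: "translation": the shift along the tool's x, y, z in m, a list of three; "turn": the turn, a rotation vector about the tool's x, y, z in rad, a list of three. In form: {"translation": [[dx, dy, dz], ...], "turn": [[rx, ry, rz], ...]}. A call has 1 to 10 rows; each row shifts and turns the commanded pose from where the row before left it, along the tool's axes as they then stand; what a row does not reach is not made up. A row lasts 1/8 s, in which the tool goes at most 62.5 mm and 10.7 degrees, less where a joint would pass 70% of its speed; a pose out of reach is approached as far as the arm can. A call is refused whole if a number of a shift passes 0.0625 or a number of a turn 0.188, either way. A call with a gripper value outside its range is refused whole. "grip" is the opening, from 0 (shut) to 1 (fully open), set as the call begins (left out, the last holds). The fingers move at their own pace and stop on an object; "grip_force" is the grip in N (left out, the last holds). Time passes only in rows, so rows that do not move let the fingers close. It gives the time, the measured TCP pose, the force, the opening and the grip force at its end, in the units of the state.
- r.get_state(): the state, without advancing time (a new reading comes with each control period).
- optics.snapshot(name): name is "scene" or "top" or "wrist"; returns a dict with "img" (400x640x3 uint8, red, green, blue), "z_map" (400x640 float32, m along the optical axis (not along the pixel's ray), 0 where there is no reading), "mtx" (3x3 intrinsics, pixels), "k1" (the pictures are not rectified: a ray, as slopes to the right and down, at radius r is drawn at 1 + k1 r^2 times it, then the intrinsics apply), "R" (3x3) and "t" (3): a world point X has camera coordinates R X + t. Camera axes: x right, y down, z forward; pixel columns grow to the right and rows downward; lengths in m; the calibration is good to about 2 mm. A picture is of the moment at which its call begins.
- r.finish_job(): hands the job in; it is judged then, once.
The state is a dict: "clock": time; "q": joint angles; "qd": joint speeds; "joint_torque": joint torques, N m; "tool_pos": TCP position; "eef_rot": TCP orientation; "contact_force": force on the tool from outside, world axes, zero at the start; "moment": the same for the moment, N m; "opening": opening from 0.0 (shut) to 1.0 (fully open); "finger_force": force on a finger pad.
Only numpy, scipy, OpenCV 4.12 (cv2) and the standard library are available. Lean on these libraries where they do the work, as an engineer would, in place of code of your own. Each camera call takes 0.05 s, during which the arm holds its last target. There are 200 camera calls.

## Task

Book the wooden parts box in: pick up the pistol-shaped label reader from its mat, point its nose squarely at the middle of the bar-code label on the front of the box from about 6 to 8 cm away, and hold it steady there for about two seconds. Then lay the reader flat on its side on the mat again (do not drop it) and shut the lid of the box fully. Do not knock the other things on the bench about.

Things in the scene. Friction and masses are not known exactly. Their poses are not given: they have to be found in the camera images.
- reader: Pistol-shaped label reader, 0.18 kg, lying on its side, 34 mm thick. Origin: on its underside, below the grip point of the head. +x: the beam, out of the nose; z up as it lies. Head (grey): x -55..+35, y -22..+22, z 0..34 mm; beam axis at z 17. Black handle on the -y side, from x -58..-25 back to x -76, y -118 mm. Grip the head across its 44 mm width (y) at x -14..+16, from above
- reader_nose (a point): Middle of the reader's window, where the beam leaves: at (35, 0, 17) mm in the reader's frame, same axes as the reader
- reader_mid (a point): Middle of the whole reader: at (-30, -30, 17) mm in the reader's frame
- mat: Square grey cloth mat with a black edge, fixed on the bench, 200 x 200 mm, 5 mm thick, on which the reader lies at the start. Origin: centre of its underside, on the bench top; x and y along its edges, z up
- label: White paper label with black bars, 60 mm wide and 36 mm high, upright on the front board of the parts box, fixed. Origin: its centre, 34 mm above the bench. Its -x axis points straight out of the label, away from the box; y along its width; z up
- parts_box: Open wooden parts box fixed on the bench, 170 mm deep (x -79..+91 mm), 260 mm wide (y -130..+130), walls 62 mm high. Origin: on the bench under the box, x from the front (the label's side) to the hinge, y along the hinge, z up. The lid stands half open at the start
- box_hinge (a point): Middle of the lid's hinge axis, along the box's y, at (94, 0, 63) mm in the box's frame (its far upper rim); fixed to the box
- lid_edge (a point): Middle of the lid's outer (upper) face at its free edge; moves with the lid. Lid shut: at (-82, 0, 72) mm in the box's frame, 176 mm from the hinge. The lid is a board 264 mm wide (y), 9 mm thick, its outer face 9 mm off the hinge axis; a round knob 16 mm across, 16 mm long stands out of the middle of its free edge
- parts_box_lid (a joint): Angle of the lid: 0 shut flat on the box, grows as it opens (1.57 upright, 1.83 stop). The hinge is stiff (0.25 N m) and the lid, 0.2 kg, stays wherever it is left: it must be pushed down all the way
- screw_tub: Bystander: round white tub with a blue lid, 61 mm across, 54 mm high, standing; origin: centre of its underside
- sanding_block: Bystander: brown cork sanding block 63 x 106 x 35 mm; origin: centre of its underside
- tape_yellow: Bystander: roll of tape lying flat, 104 mm across, 48 mm high; origin: centre of its underside

How it is judged:
By the outcome, as a careful person would: the job done as asked, in the order asked, and still so for the second after the job is handed in, with the robot touching nothing.
It also fails if it takes over 61 s, if anything falls off the work surface, if the arm or the gripper's body presses on something with over 40 N, if the wrist force passes 120 N, or if a joint passes its speed limit or range.

## Working session

There is one attempt and no reset: what is moved stays moved. The work goes in short steps, Python scripts to look and compute and a tool call to move; the robot and the scene stay as the last step left them, time stands still between calls to the robot, and variables do not carry over. Pictures are saved under pics/ and viewed, at most 10 in all, crops included, and the job is handed in when it is done.

Besides the shell and the picture viewer there is one more tool, called by a JSON object that holds its "fn" and its "kwargs". servo_tool: Moves the arm, as the interface text tells. Its arguments: {"type":"object","properties":{"translation":{"type":"array"},"turn":{"type":"array"},"grip":{"type":"number"},"grip_force":{"type":"number"}},"required":["translation","turn"]}

```bash
mkdir -p pics; ls; python3 - <<'E'
from plant import r, optics
import cv2,pickle,numpy as np
d={}
for n in ("scene","top","wrist"):
    s=optics.snapshot(n); d[n]=s; cv2.imwrite(f"pics/{n}0.png",s["img"][:,:,::-1])
    print(n,s["mtx"].round(1).tolist(),s["k1"],(-s["R"].T@s["t"]).round(3),s["R"][2].round(2),(s["z_map"]>0).mean())
pickle.dump(d,open("s0.pkl","wb"))
print(r.get_state())
a=np.hstack([d["scene"]["img"],d["top"]["img"]])[:,:,::-1]
E
```

```text
pics
scene [[501.9, 0.0, 324.3], [0.0, 501.9, 199.6], [0.0, 0.0, 1.0]] -0.12386425494664807 [-0.522 -0.797  0.754] [ 0.68  0.6  -0.42] 0.898921875
top [[467.7, 0.0, 318.3], [0.0, 467.7, 204.6], [0.0, 0.0, 1.0]] -0.023134898612106422 [0.347 0.147 1.326] [ 0.17 -0.01 -0.99] 0.99604296875
wrist [[290.8, 0.0, 324.3], [0.0, 290.8, 204.7], [0.0, 0.0, 1.0]] -0.018350585555896123 [0.118 0.618 0.383] [ 0.26 -0.08 -0.96] 0.995640625
{'clock': 0.15, 'q': array([-1.23624299,  0.68978412, -0.19452882,  1.56606356,  0.15730352,
        0.90249511, -0.21511813]), 'qd': array([-0.0012602 , -0.00213494,  0.00200893, -0.00449627,  0.00093922,
        0.00018402,  0.00010967]), 'joint_torque': array([ 7.93421568e-04, -5.27862489e+01, -1.26788758e+00, -1.53586864e+01,
       -5.25708636e-02,  3.95498355e-03,  8.99091242e-05]), 'tool_pos': array([0.18504666, 0.59649591, 0.23810988]), 'eef_rot': array([ 1.49788085e-01,  9.88717890e-01, -6.78300856e-04, -5.18439960e-05]), 'contact_force': array([ 0.24260458, -0.48765234, -0.19950156]), 'moment': array([-0.01178656, -0.01402274, -0.00640554]), 'finger_force': 0.0, 'opening': 0.9996898088853067}
```

View pics/top0.png

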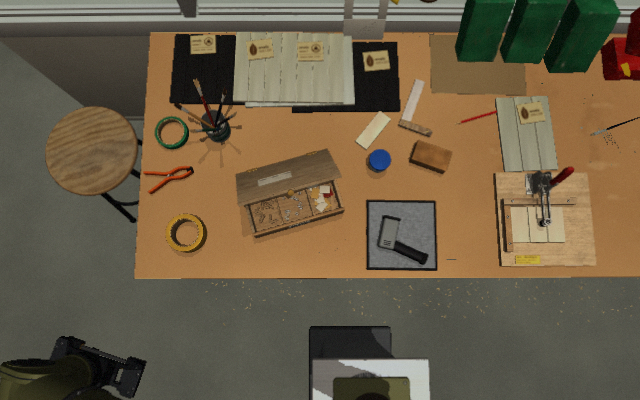

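View pics/scene0.png

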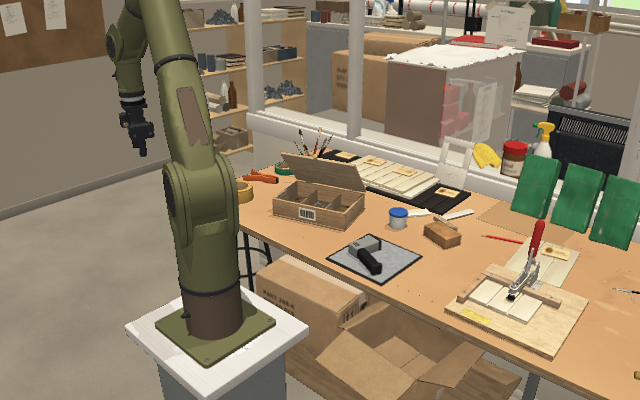

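```bash
cat > h.py <<'E'
import numpy as np,cv2,pickle
def ray(s,u,v):
    K=s["mtx"]; p=cv2.undistortPoints(np.array([[[u,v]]],float),K,np.array([s["k1"],0,0,0,0.]))[0,0]
    # k1 tiny: model identical (x_d = x(1+k1 r^2))
    return np.array([p[0],p[1],1.])
def w(s,u,v,z=None):
    "depth-based world point, or on plane z"
    d=ray(s,u,v); R,t=s["R"],s["t"]; c=-R.T@t; D=R.T@d
    if z is None:
        k=s["z_map"][int(round(v)),int(round(u))]
    else: k=(z-c[2])/D[2]
    return c+k*D
def proj(s,X):
    c=s["R"]@np.asarray(X,float)+s["t"]; x,y=c[:2]/c[2]; f=1+s["k1"]*(x*x+y*y)
    return np.array([x*f*s["mtx"][0,0]+s["mtx"][0,2], y*f*s["mtx"][1,1]+s["mtx"][1,2]])
def tri(obs):
    A=np.zeros((3,3));b=np.zeros(3)
    for s,u,v in obs:
        D=s["R"].T@ray(s,u,v);D/=np.linalg.norm(D);c=-s["R"].T@s["t"];P=np.eye(3)-np.outer(D,D);A+=P;b+=P@c
    return np.linalg.solve(A,b)
def cloud(s):
    vv,uu=np.mgrid[0:400,0:640]; p=cv2.undistortPoints(np.stack([uu,vv],-1).reshape(-1,1,2).astype(float),s["mtx"],np.array([s["k1"],0,0,0,0.]))[:,0]
    d=np.c_[p,np.ones(len(p))]*s["z_map"].reshape(-1,1); return ((d-s["t"])@s["R"]).reshape(400,640,3)
E
python3 - <<'E'
import pickle,cv2,numpy as np
from h import *
d=pickle.load(open("s0.pkl","rb"))
t=d["top"]["img"][140:275,230:445,::-1]; s=d["scene"]["img"][145:285,260:430,::-1]
cv2.imwrite("pics/tc.png",cv2.resize(t,None,fx=3.7,fy=3.7,interpolation=cv2.INTER_CUBIC))
cv2.imwrite("pics/sc.png",cv2.resize(s,None,fx=4,fy=4,interpolation=cv2.INTER_CUBIC))
T=cloud(d["top"])
for n,(u,v) in dict(tub=(379,160),block=(430,156),tape=(172,232),bench=(400,190),mat=(420,215),readerhead=(389,234),lid=(290,180),boxfloor=(300,210)).items(): print(n,T[v,u].round(3))
# reader points: z>25mm within mat region
reg=T[203:268,368:436].reshape(-1,3); m=reg[reg[:,2]>0.02]; print(len(m),np.percentile(m[:,2],[5,50,95]),m.mean(0))
matz=np.median(reg[reg[:,2]<0.015][:,2]);print("matz",matz)
E
```

```text
tub [ 0.694 -0.031  0.059]
block [ 0.71  -0.179  0.042]
tape [0.496 0.546 0.034]
bench [ 0.62  -0.098  0.001]
mat [ 0.546 -0.152  0.004]
readerhead [ 0.488 -0.056  0.041]
lid [0.61  0.211 0.176]
boxfloor [0.562 0.191 0.003]
934 [0.02856011 0.03909922 0.04464074] [ 0.46866027 -0.07513316  0.06317765]
matz 0.006962343490303343
```

View pics/tc.png

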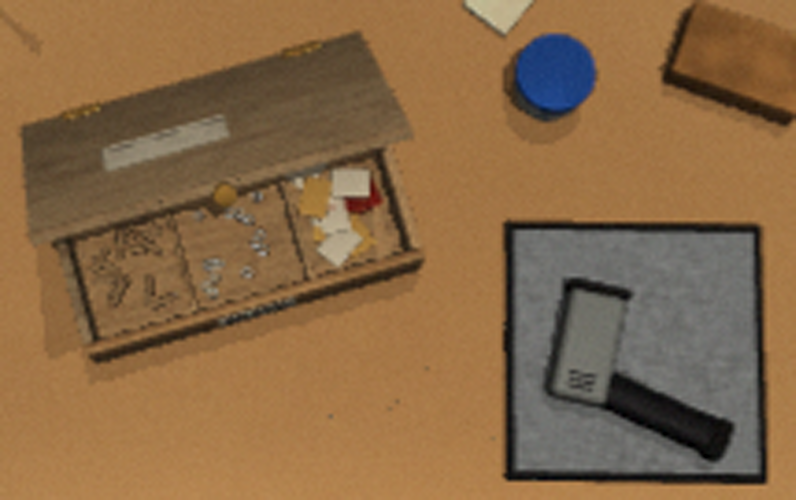

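View pics/sc.png

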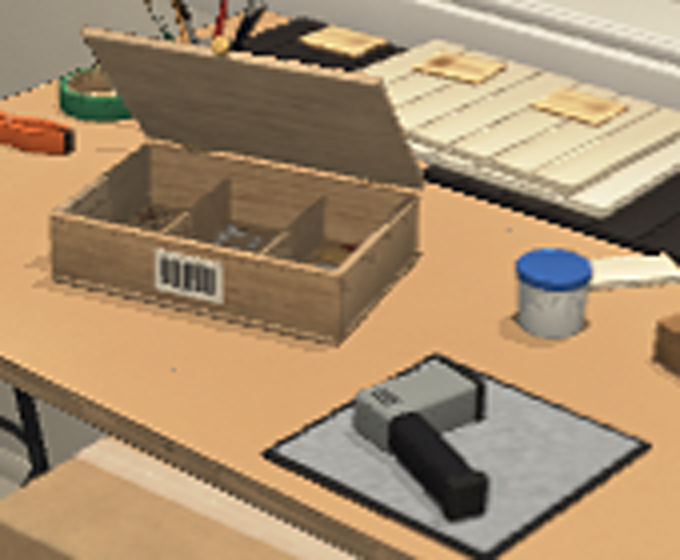

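Top crop: head corners at about (567,281), (632,293), (606,404), (547,393); box front edge (92,352)–(422,262); lid edge (33,242)–(412,138), knob (224,195). Scene crop: label corners (157,252), (222,264), (222,305), (157,292), lid knob (219,44).

```bash
python3 - <<'E'
import pickle
from h import *
d=pickle.load(open("s0.pkl","rb")); t,s=d["top"],d["scene"]
tc=lambda x,y:((x+.5)/3.7-.5+230,(y+.5)/3.7-.5+140)
sc=lambda x,y:((x+.5)/4-.5+260,(y+.5)/4-.5+145)
P=lambda n,v:print(n,(np.asarray(v)*1000).round(1).tolist())
c=[w(t,*tc(*p),z=.039) for p in ((567,281),(632,293),(606,404),(547,393))]
for q in c: P("head",q)
for a,b,n in (((567,281),(437,358),"noseL"),((632,293),(480,380),"noseR"),((547,393),(357,400),"rearL"),((224,195),(219,44),"knob"),((33,242),(84,31),"lidL"),((412,138),(424,187),"hingeR?"),((412,138),(383,82),"lidR"),((92,352),(52,212),"frontL"),((422,262),(338,276),"frontR"),((509,224),(437,355),"matFL"),((762,227),(651,446),"matFR"),((766,480),(486,556),"matNR"),((507,477),(264,454),"matNL")):
    P(n,tri([(t,*tc(*a)),(s,*sc(*b))]))
for p in ((509,224),(762,227),(766,480),(507,477)): P("mat z5",w(t,*tc(*p),z=.005))
for p in ((92,352),(422,262)): P("front z62",w(t,*tc(*p),z=.062))
S=cloud(s); 
import itertools
L=[]
for x,y in ((160,255),(219,267),(219,302),(160,289),(189.5,278)):
    u,v=sc(x,y); P("label depth",S[int(round(v)),int(round(u))])
# front plane fit
us=[sc(x,y) for x in range(75,320,8) for y in (0,)]
m=np.zeros((400,640),np.uint8)
cv2.fillPoly(m,[np.int32([sc(*p) for p in ((60,222),(332,288),(332,330),(60,275))])],1)
pts=S[m>0]; 
for _ in range(3):
    A=np.c_[pts[:,1:],np.ones(len(pts))]; k=np.linalg.lstsq(A,pts[:,0],rcond=None)[0]; e=pts[:,0]-A@k; pts=pts[abs(e)<2*e.std()]
print("plane x=ay+bz+c",k,e.std(),len(pts),"yaw",np.degrees(np.arctan(-k[0])))
# label centre = ray ∩ plane
for x,y in ((157,252),(222,264),(222,305),(157,292),(189.5,278)):
    D=s["R"].T@ray(s,*sc(x,y)); o=-s["R"].T@s["t"]; nrm=np.array([1,-k[0],0]); c0=k[2]+k[1]*.034
    l=(c0-nrm@o)/(nrm@D); P("label",o+l*D)
# head by depth/min area rect
T=cloud(t); z=T[...,2]; reg=np.zeros((400,640),bool); reg[203:268,368:436]=1
im=t["img"].astype(int); g=reg&(z>.033)&(z<.05)&(im.min(-1)>95)
r=cv2.minAreaRect((T[g][:,:2]*1000).astype(np.float32)); print("rect",r,np.median(z[g]),g.sum())
E
```

```text
head [539.5, -40.6, 39.0]
head [530.2, -89.3, 39.0]
head [446.9, -67.2, 39.0]
head [455.2, -23.4, 39.0]
noseL [537.8, -38.7, 38.8]
noseR [527.4, -86.1, 42.7]
rearL [456.4, -24.9, 32.1]
knob [569.6, 209.7, 213.9]
lidL [541.5, 335.3, 201.6]
hingeR? [640.9, 71.3, 107.2]
lidR [612.5, 83.1, 202.4]
frontL [482.0, 314.0, 65.9]
frontR [550.0, 70.1, 64.6]
matFL [588.4, -0.6, 6.2]
matFR [584.9, -196.7, 6.1]
matNR [390.3, -190.9, 8.4]
matNL [393.5, 4.9, 3.6]
mat z5 [589.5, -1.6, 5.0]
mat z5 [586.6, -198.8, 5.0]
mat z5 [391.4, -192.9, 5.0]
mat z5 [394.5, 4.0, 5.0]
front z62 [484.3, 312.8, 62.0]
front z62 [550.5, 69.9, 62.0]
label depth [508.3, 218.7, 49.9]
label depth [521.5, 169.9, 50.7]
label depth [520.6, 169.1, 19.3]
label depth [506.7, 217.7, 18.5]
label depth [514.5, 193.8, 34.6]
plane x=ay+bz+c [-0.29054424 -0.01273561  0.57306483] 0.002617301204003725 810 yaw 16.200918557834125
label [507.8, 223.2, 50.0]
label [524.0, 167.3, 51.9]
label [524.0, 167.4, 15.4]
label [507.6, 223.8, 13.8]
label [515.9, 195.2, 33.1]
rect ((490.40673828125, -57.81786346435547), (37.29771423339844, 75.1082534790039), 75.20052337646484) 0.041191674876401775 293
```

```bash
cat >> h.py <<'E'
from scipy.spatial.transform import Rotation as Ro
def go(st,target,yaw=None):
    "tool-axes shift to target (m) from state; yaw deg = wanted world angle of tool y; turn about tool z"
    R=Ro.from_quat(st["eef_rot"]).as_matrix(); a=np.degrees(np.arctan2(R[1,1],R[0,1]))
    print("pos",np.round(st["tool_pos"],4),"tilt",np.round(R[:,2],3),"yawy",a.round(2),"shift",(R.T@(np.array(target)-st["tool_pos"])).round(4),"turnz",None if yaw is None else -np.radians(yaw-a).round(4))
E
python3 - <<'E'
from plant import r
from h import *
s=r.get_state(); go(s,[.36,.27,.26],78); s["tool_pos"]=np.array([.36,.27,.26]); go(s,[.48,-.057,.22])
E
```

```text
pos [0.185  0.5965 0.2381] tilt [-0.    -0.001 -1.   ] yawy 72.77 shift [-0.2638 -0.2601 -0.0215] turnz -0.0913
pos [0.36 0.27 0.26] tilt [-0.    -0.001 -1.   ] yawy 72.77 shift [-0.2115 -0.2767  0.0404] turnz None
```

{"fn": "servo_tool", "kwargs": {"translation": [[-0.02, -0.02, -0.002], [-0.03, -0.03, -0.003], [-0.031, -0.031, -0.003], [-0.031, -0.031, -0.003], [-0.031, -0.031, -0.003], [-0.031, -0.031, -0.003], [-0.03, -0.03, -0.002], [-0.03, -0.03, -0.002], [-0.03, -0.027, 0]], "turn": [[0, 0, 0], [0, 0, 0], [0, 0, 0], [0, 0, 0], [0, 0, 0], [0, 0, 0], [0, 0, 0], [0, 0, 0], [0, 0, 0]], "grip": 1}}

```text
clock: 1.27
tool_pos: [0.3605, 0.2681, 0.2598]
eef_rot: [0.15, 0.989, -0.0, 0.0]
contact_force: [0.0, 0.0, 0.1]
opening: 0.996
finger_force: 0.0
```

{"fn": "servo_tool", "kwargs": {"translation": [[-0.025, -0.03, 0], [-0.025, -0.035, 0.005], [-0.025, -0.035, 0.005], [-0.025, -0.035, 0.005], [-0.025, -0.035, 0.005], [-0.025, -0.035, 0.005], [-0.025, -0.03, 0.005], [-0.02, -0.025, 0.005], [-0.016, -0.017, 0.005], [0, 0, 0]], "turn": [[0, 0, 0], [0, 0, 0], [0, 0, 0], [0, 0, 0], [0, 0, 0], [0, 0, 0], [0, 0, 0], [0, 0, 0], [0, 0, -0.09], [0, 0, 0]]}}

```text
clock: 2.52
tool_pos: [0.4795, -0.0593, 0.2192]
eef_rot: [0.107, 0.994, -0.0, -0.0]
contact_force: [-0.0, 0.9, -0.3]
opening: 0.998
finger_force: 0.0
```

```bash
python3 - <<'E'
from plant import r, optics
import cv2,pickle
from h import *
s=optics.snapshot("wrist"); pickle.dump(s,open("w1.pkl","wb"))
st=r.get_state(); go(st,[.503,-.057,.1],78); print(st["clock"],st["contact_force"])
p=proj(s,[.48,-.065,.04]); print(p)
c=[int(x) for x in p]; x0,y0=max(0,min(c[0]-125,390)),max(0,min(c[1]-95,210)); print(x0,y0)
cv2.imwrite("pics/w1.png",cv2.resize(s["img"][y0:y0+190,x0:x0+250,::-1],None,fx=3,fy=3,interpolation=cv2.INTER_CUBIC))
E
```

```text
pos [ 0.4792 -0.0577  0.2194] tilt [-0.001  0.001 -1.   ] yawy 77.76 shift [-0.0233  0.0057  0.1194] turnz -0.0041
2.575 [0.82821442 0.31301864 0.16710717]
[319.04541766 188.33777681]
194 93
```

View pics/w1.png

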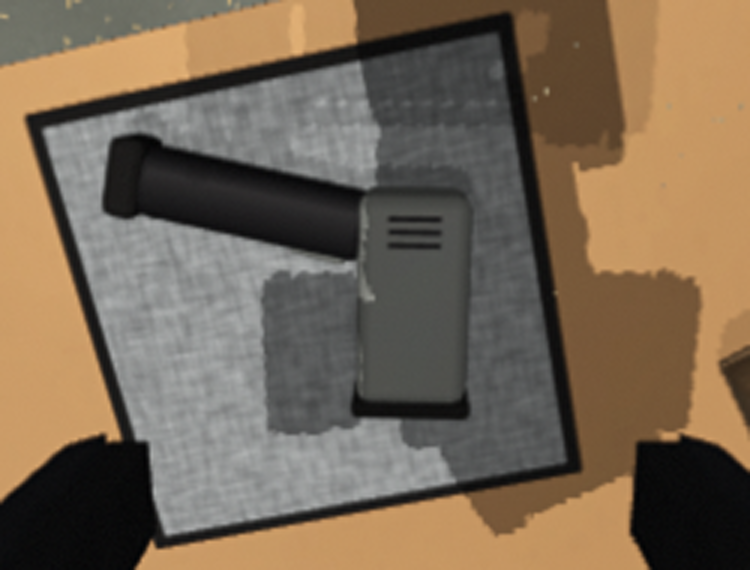

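Wrist crop: grey head from rear edge (361,190)–(470,192) to window band end (354,413)–(468,415); handle to the left; pads at left and right bottom.

```bash
python3 - <<'E'
from plant import r
from h import *
import pickle
s=pickle.load(open("w1.pkl","rb")); t=pickle.load(open("s0.pkl","rb"))["top"]
wc=lambda x,y:((x+.5)/3-.5+194,(y+.5)/3-.5+93)
Q={n:w(s,*wc(*p),z=.039)*1000 for n,p in dict(rL=(361,192),rR=(470,193),mL=(359,300),mR=(469,300),nL=(354,412),nR=(468,414),n2L=(358,393),n2R=(467,394)).items()}
for n in Q: print(n,Q[n].round(1))
a=(Q["n2L"]+Q["n2R"])/2-(Q["rL"]+Q["rR"])/2; print("yaw",np.degrees(np.arctan2(a[1],a[0])))
for k in "Lr","Rr": 
    a=Q["n2"+k[0]]-Q["r"+k[0]]; print(np.degrees(np.arctan2(a[1],a[0])))
tc=lambda x,y:((x+.5)/3.7-.5+230,(y+.5)/3.7-.5+140)
for p,q in (((354,412),(632,293)),((468,414),(567,281)),((470,193),(547,393))): print("tri",(tri([(s,*wc(*p)),(t,*tc(*q))])*1000).round(1))
print("depth", [round(float(w(s,*wc(*p))[2]),4) for p in ((415,270),(415,350),(500,400),(60,180))])
E
```

```text
rL [443.9 -62.7  39. ]
rR [452.9 -23.3  39. ]
mL [483.8 -72.6  39. ]
mR [492.8 -31.5  39. ]
nL [527.9 -84.7  39. ]
nR [538.4 -40.7  39. ]
n2L [520.4 -81.4  39. ]
n2R [530.  -39.5  39. ]
yaw -12.784263239605803
-13.751923231954164
-11.817020031683072
tri [530.1 -87.7  35. ]
tri [539.8 -40.9  35.6]
tri [454.3 -23.5  36.7]
depth [0.0378, 0.0374, 0.0042, 0.0055]
```

{"fn": "servo_tool", "kwargs": {"translation": [[-0.01, 0.004, 0.02], [-0.01, 0.003, 0.035], [0, 0, 0.035], [0, 0, 0.035], [0, 0, 0.03], [0, 0, 0.025], [0, 0, 0.018], [0, 0, 0.011], [0, 0, 0], [0, 0, 0]], "turn": [[0, 0, 0.01], [0, 0, 0], [0, 0, 0], [0, 0, 0], [0, 0, 0], [0, 0, 0], [0, 0, 0], [0, 0, 0], [0, 0, 0], [0, 0, 0]]}}

```text
clock: 3.82
tool_pos: [0.5008, -0.0547, 0.0114]
eef_rot: [0.11, 0.994, 0.0, 0.0]
contact_force: [0.2, 0.0, -0.8]
opening: 0.998
finger_force: 0.0
```

{"fn": "servo_tool", "kwargs": {"translation": [[0, 0, 0], [0, 0, 0], [0, 0, 0], [0, 0, 0], [0, 0, 0], [0, 0, 0], [0, 0, 0], [0, 0, 0]], "turn": [[0, 0, 0], [0, 0, 0], [0, 0, 0], [0, 0, 0], [0, 0, 0], [0, 0, 0], [0, 0, 0], [0, 0, 0]], "grip": 0.3, "grip_force": 20}}

```text
clock: 4.82
tool_pos: [0.5004, -0.0552, 0.0107]
eef_rot: [0.11, 0.994, -0.0, -0.0]
contact_force: [0.2, -0.4, 0.7]
opening: 0.497
finger_force: 20.0
```

{"fn": "servo_tool", "kwargs": {"translation": [[0, 0, 0], [0, 0, 0], [0, 0, -0.005], [0, 0, -0.01], [0, 0, -0.01], [0, 0, -0.005], [0, 0, 0]], "turn": [[0, 0, 0], [0, 0, 0], [0, 0, 0], [0, 0, 0], [0, 0, 0], [0, 0, 0], [0, 0, 0]], "grip": 0.3, "grip_force": 35}}

```text
clock: 5.7
tool_pos: [0.5008, -0.0551, 0.0412]
eef_rot: [0.11, 0.994, 0.0, 0.0]
contact_force: [-0.3, -0.5, -0.8]
opening: 0.495
finger_force: 35.0
```

{"fn": "servo_tool", "kwargs": {"translation": [[0.007, 0.01, 0], [0.013, 0.019, 0], [0.017, 0.025, 0], [0.018, 0.027, 0], [0.018, 0.027, 0], [0.018, 0.027, 0], [0.017, 0.025, 0], [0.013, 0.019, 0], [0.0083, 0.012, 0], [0.004, 0.006, 0]], "turn": [[0, 0, 0], [0, 0, 0], [0, 0, 0], [0, 0, 0], [0, 0, 0], [0, 0, 0], [0, 0, 0], [0, 0, 0], [0, 0, 0], [0, 0, 0]]}}

```text
clock: 6.95
tool_pos: [0.4125, 0.1679, 0.0405]
eef_rot: [0.109, 0.994, 0.0, -0.0]
contact_force: [-0.4, -0.8, -1.2]
opening: 0.493
finger_force: 35.0
```

{"fn": "servo_tool", "kwargs": {"translation": [[0, 0, 0], [0, 0, 0], [0, 0, 0], [0, 0, 0], [0, 0, 0], [0, 0, 0], [0, 0, 0.006], [0, 0, 0.008], [0, 0, 0.004], [0, 0, 0]], "turn": [[0, 0, -0.04], [0, 0, -0.08], [0, 0, -0.12], [0, 0, -0.13], [0, 0, -0.085], [0, 0, -0.04], [0, 0, 0], [0, 0, 0], [0, 0, 0], [0, 0, 0]]}}

```text
clock: 8.2
tool_pos: [0.4153, 0.1666, 0.0241]
eef_rot: [-0.137, 0.991, -0.001, -0.002]
contact_force: [0.4, 0.5, -1.2]
opening: 0.498
finger_force: 35.0
```

```bash
python3 - <<'E'
from plant import r, optics
import cv2,pickle
from h import *
d={n:optics.snapshot(n) for n in ("scene","top")}; pickle.dump(d,open("s1.pkl","wb"))
st=r.get_state(); go(st,[.4144,.1662,.0227],105.6); print(st["clock"],st["contact_force"],st["opening"])
a=cv2.resize(d["scene"]["img"][165:265,240:340,::-1],None,fx=4,fy=4,interpolation=cv2.INTER_CUBIC)
b=cv2.resize(d["top"]["img"][170:270,250:350,::-1],None,fx=4,fy=4,interpolation=cv2.INTER_CUBIC)
cv2.imwrite("pics/scan.png",np.hstack([a,b]))
E
```

```text
pos [0.4154 0.1667 0.0244] tilt [-0.003 -0.001 -1.   ] yawy 105.68 shift [ 0.0011 -0.0003  0.0017] turnz 0.0014
8.3 [ 0.75294822  0.63226184 -1.49143226] 0.495345794025952
```

View pics/scan.png

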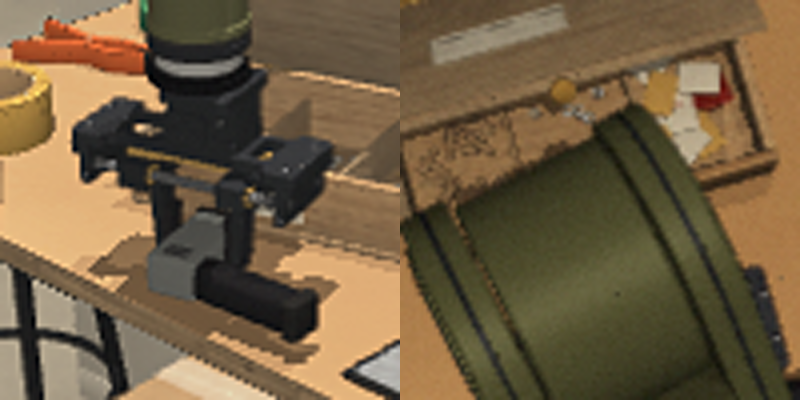

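Left half: reader held between the pads with rear face corners about (152,250) top-left, (150,290) bottom-left, (192,300) bottom-right; handle end at about (320,290)–(297,340). Right half: arm hides the reader. I check these against the model pose.

```bash
python3 - <<'E'
import pickle
from plant import optics
from h import *
s=pickle.load(open("s1.pkl","rb"))["scene"]
y=np.radians(15.68); R=Ro.from_euler("z",y).as_matrix(); o=np.array([.4154,.1667,.0244-.0107+.005])
for p in ((-55,22,34),(-55,22,0),(-55,-22,0),(-55,-22,34),(-10,22,34),(-76,-118,17),(-76,-118,0),(35,22,34)):
    q=proj(s,R@(np.array(p)/1000)+o); print(p,((q-[240,165]+.5)*4-.5).round(0))
wv=optics.snapshot("wrist"); pickle.dump(wv,open("w2.pkl","wb"))
q=[proj(wv,R@(np.array(p)/1000)+o) for p in ((-55,22,34),(-55,-22,34),(-76,-118,34),(35,0,34))]; print(np.round(q,0).tolist(), proj(wv,[.5155,.1945,.052]))
cv2.imwrite("pics/w2.png",wv["img"][:,:,::-1])
E
```

```text
(-55, 22, 34) [142. 255.]
(-55, 22, 0) [144. 295.]
(-55, -22, 0) [195. 309.]
(-55, -22, 34) [194. 268.]
(-10, 22, 34) [173. 230.]
(-76, -118, 17) [299. 332.]
(-76, -118, 0) [299. 352.]
(35, 22, 34) [202. 206.]
[[377.0, 162.0], [267.0, 162.0], [20.0, 109.0], [323.0, 348.0]] [322.43630096 448.2050653 ]
```

View pics/w2.png

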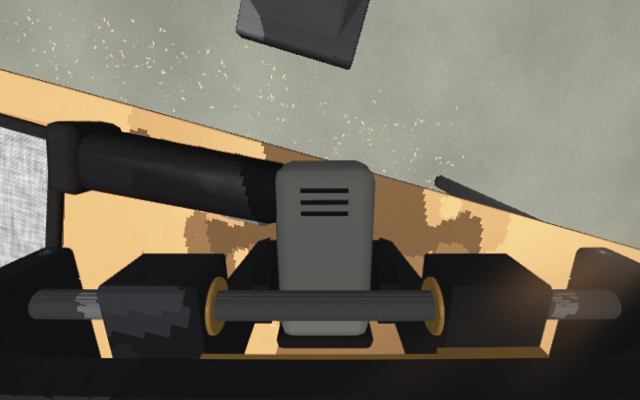

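Wrist view: head spans columns ~277–374, rear edge row ~162, nose edge row ~347, matching the model prediction (162, 348), so the reader sits squarely in the grip.

```bash
python3 - <<'E'
import pickle
from h import *
s=pickle.load(open("w2.pkl","rb")); C=cloud(s)
for v in (175,235,265,325):
  for u in (295,325,355): print(v,u,C[v,u].round(4))
print(C[150,170].round(4),C[145,110].round(4),C[225,250].round(4))
E
```

```text
175 295 [0.3709 0.1426 0.0512]
175 325 [0.3678 0.1545 0.0502]
175 355 [0.3644 0.1664 0.0504]
235 295 [0.3961 0.149  0.0521]
235 325 [0.3929 0.1615 0.0513]
235 355 [0.3893 0.174  0.0515]
265 295 [0.4101 0.1525 0.0518]
265 325 [0.4069 0.1655 0.051 ]
265 355 [0.403  0.1783 0.0517]
325 295 [0.441  0.1602 0.0516]
325 325 [0.4375 0.1741 0.051 ]
325 355 [0.4333 0.1878 0.0515]
[0.3761 0.0882 0.0446] [0.3801 0.0651 0.0477] [ 0.4192  0.1204 -0.0016]
```

{"fn": "servo_tool", "kwargs": {"translation": [[0, 0, 0.001], [0, 0, 0], [0, 0, 0], [0, 0, 0], [0, 0, 0], [0, 0, 0], [0, 0, 0], [0, 0, 0], [0, 0, 0], [0, 0, 0]], "turn": [[0, 0, 0], [0, 0, 0], [0, 0, 0], [0, 0, 0], [0, 0, 0], [0, 0, 0], [0, 0, 0], [0, 0, 0], [0, 0, 0], [0, 0, 0]]}}

```text
clock: 9.6
tool_pos: [0.4153, 0.1671, 0.0233]
eef_rot: [-0.137, 0.991, -0.0, -0.002]
contact_force: [-0.6, 0.1, -2.5]
opening: 0.497
finger_force: 35.0
```

{"fn": "servo_tool", "kwargs": {"translation": [[0, 0, 0], [0, 0, 0], [0, 0, 0], [0, 0, 0], [0, 0, 0], [0, 0, 0], [0, 0, 0], [0, 0, 0], [0, 0, 0], [0, 0, 0]], "turn": [[0, 0, 0], [0, 0, 0], [0, 0, 0], [0, 0, 0], [0, 0, 0], [0, 0, 0], [0, 0, 0], [0, 0, 0], [0, 0, 0], [0, 0, 0]]}}

```text
clock: 10.85
tool_pos: [0.4153, 0.1671, 0.0233]
eef_rot: [-0.137, 0.991, -0.0, -0.002]
contact_force: [0.5, -0.5, -2.5]
opening: 0.498
finger_force: 35.0
```

{"fn": "servo_tool", "kwargs": {"translation": [[0, 0, 0], [0, 0, 0], [0, 0, 0], [0, 0, 0], [0, 0, 0], [0, 0, 0]], "turn": [[0, 0, 0], [0, 0, 0], [0, 0, 0], [0, 0, 0], [0, 0, 0], [0, 0, 0]]}}

```text
clock: 11.6
tool_pos: [0.4153, 0.1671, 0.0233]
eef_rot: [-0.137, 0.991, -0.0, -0.002]
contact_force: [0.3, 0.6, -2.0]
opening: 0.493
finger_force: 35.0
```

```bash
python3 - <<'E'
from plant import r
from h import *
st=r.get_state(); st["tool_pos"]=st["tool_pos"].copy(); go(st,[.5,-.055,.041],77.2)
y=np.radians(77.2); st["eef_rot"]=Ro.from_matrix(np.array([[-np.sin(y),np.cos(y),0],[np.cos(y),np.sin(y),0],[0,0,-1.]])).as_quat()
go(st,[.5,-.055,.041])
E
```

```text
pos [0.4153 0.1671 0.0233] tilt [-0.003 -0.001 -1.   ] yawy 105.71 shift [-0.0213 -0.2367 -0.0177] turnz 0.4976
pos [0.4153 0.1671 0.0233] tilt [ 0.  0. -1.] yawy 77.2 shift [-0.1318 -0.1978 -0.0177] turnz None
```

{"fn": "servo_tool", "kwargs": {"translation": [[0, 0, -0.005], [0, 0, -0.008], [0, 0, -0.005], [0, 0, 0], [0, 0, 0], [0, 0, 0], [0, 0, 0], [0, 0, 0], [0, 0, 0]], "turn": [[0, 0, 0], [0, 0, 0], [0, 0, 0.04], [0, 0, 0.08], [0, 0, 0.12], [0, 0, 0.13], [0, 0, 0.088], [0, 0, 0.04], [0, 0, 0]]}}

```text
clock: 12.72
tool_pos: [0.4154, 0.1671, 0.0413]
eef_rot: [0.112, 0.994, -0.001, -0.002]
contact_force: [-0.6, 0.2, -1.3]
opening: 0.496
finger_force: 35.0
```

{"fn": "servo_tool", "kwargs": {"translation": [[-0.007, -0.01, 0], [-0.013, -0.019, 0], [-0.017, -0.025, 0], [-0.018, -0.027, 0], [-0.018, -0.027, 0], [-0.018, -0.027, 0], [-0.017, -0.025, 0], [-0.013, -0.019, 0], [-0.008, -0.013, 0], [-0.003, -0.006, 0]], "turn": [[0, 0, 0], [0, 0, 0], [0, 0, 0], [0, 0, 0], [0, 0, 0], [0, 0, 0], [0, 0, 0], [0, 0, 0], [0, 0, 0], [0, 0, 0]]}}

```text
clock: 13.98
tool_pos: [0.4999, -0.0577, 0.0411]
eef_rot: [0.113, 0.994, -0.001, -0.002]
contact_force: [-0.3, -0.2, -2.4]
opening: 0.497
finger_force: 35.0
```

{"fn": "servo_tool", "kwargs": {"translation": [[0, 0, 0], [0, 0, 0.005], [0, 0, 0.008], [0, 0, 0.007], [0, 0, 0.004], [0, 0, 0.003], [0, 0, 0.001], [0, 0, 0]], "turn": [[0, 0, 0], [0, 0, 0], [0, 0, 0], [0, 0, 0], [0, 0, 0], [0, 0, 0], [0, 0, 0], [0, 0, 0]]}}

```text
clock: 14.98
tool_pos: [0.5001, -0.0553, 0.0134]
eef_rot: [0.112, 0.994, -0.001, -0.002]
contact_force: [-0.3, -0.2, -2.6]
opening: 0.497
finger_force: 35.0
```

{"fn": "servo_tool", "kwargs": {"translation": [[0, 0, 0.001], [0, 0, 0.001], [0, 0, 0.0005], [0, 0, 0], [0, 0, 0]], "turn": [[0, 0, 0], [0, 0, 0], [0, 0, 0], [0, 0, 0], [0, 0, 0]]}}

```text
clock: 15.6
tool_pos: [0.5001, -0.0553, 0.0108]
eef_rot: [0.112, 0.994, -0.001, -0.002]
contact_force: [-0.9, -0.6, -0.9]
opening: 0.494
finger_force: 35.0
```

{"fn": "servo_tool", "kwargs": {"translation": [[0, 0, 0.0005], [0, 0, 0], [0, 0, 0]], "turn": [[0, 0, 0], [0, 0, 0], [0, 0, 0]], "grip_force": 6}}

```text
clock: 15.98
tool_pos: [0.5001, -0.0553, 0.0107]
eef_rot: [0.112, 0.994, -0.001, -0.001]
contact_force: [-0.5, -0.5, 5.5]
opening: 0.501
finger_force: 6.0
```

{"fn": "servo_tool", "kwargs": {"translation": [[0, 0, 0], [0, 0, 0], [0, 0, 0], [0, 0, 0], [0, 0, 0], [0, 0, 0]], "turn": [[0, 0, 0], [0, 0, 0], [0, 0, 0], [0, 0, 0], [0, 0, 0], [0, 0, 0]], "grip": 1}}

```text
clock: 16.73
tool_pos: [0.5001, -0.0553, 0.0103]
eef_rot: [0.112, 0.994, -0.001, -0.002]
contact_force: [-0.2, 0.3, 0.2]
opening: 1.002
finger_force: 0.0
```

{"fn": "servo_tool", "kwargs": {"translation": [[0, 0, -0.01], [0, 0, -0.025], [0, 0, -0.04], [0, 0, -0.05], [0, 0, -0.05], [0, 0, -0.05], [0, 0, -0.04], [0, 0, -0.02], [0, 0, 0]], "turn": [[0, 0, 0], [0, 0, 0], [0, 0, 0], [0, 0, 0], [0, 0, 0], [0, 0, 0], [0, 0, 0], [0, 0, 0], [0, 0, 0]]}}

```text
clock: 17.85
tool_pos: [0.5014, -0.0548, 0.297]
eef_rot: [0.112, 0.994, -0.001, -0.0]
contact_force: [-0.0, 0.3, 0.2]
opening: 1.002
finger_force: 0.0
```

```bash
python3 - <<'E'
from plant import r,optics
from h import *
import pickle
s=optics.snapshot("wrist"); pickle.dump(s,open("w3.pkl","wb")); C=cloud(s)
z=C[...,2]; im=s["img"].astype(int)
g=(z>.033)&(z<.047)&(im.min(-1)>60)&(abs(C[...,0]-.49)<.08)&(abs(C[...,1]+.055)<.06)
print(cv2.minAreaRect((C[g][:,:2]*1000).astype(np.float32)),np.percentile(z[g],[5,50,95]),g.sum())
# lid plane from first top picture
d=pickle.load(open("s0.pkl","rb")); T=cloud(d["top"]); 
m=np.zeros((400,640),np.uint8); tc=lambda x,y:((x+.5)/3.7-.5+230,(y+.5)/3.7-.5+140)
cv2.fillPoly(m,[np.int32([tc(*p) for p in ((40,140),(350,50),(400,130),(45,230))])],1); p=T[m>0]
for _ in range(3):
    A=np.c_[p[:,:2],np.ones(len(p))];k=np.linalg.lstsq(A,p[:,2],rcond=None)[0];e=p[:,2]-A@k;p=p[abs(e)<2.5*e.std()]
n=np.array([-k[0],-k[1],1]);n/=np.linalg.norm(n);print("n",n.round(3),"angle",np.degrees(np.arccos(n[2])),"yaw",np.degrees(np.arctan2(n[1],n[0])),e.std(), "z at", k)
st=r.get_state(); b=np.array([np.cos(np.radians(15.6)),np.sin(np.radians(15.6)),0]); 
L=np.array([.5155,.1945,0]); H=L+b*(.094+.079)+[0,0,.063]; th=np.arccos(n[2])
print("hinge",H)
def pt(r_,th,h): # point r from hinge along lid, h off outer face
    return H+b*(-r_*np.cos(th)+ (.009+h)*np.sin(th))+np.array([0,0,r_*np.sin(th)+(.009+h)*np.cos(th)])
print("pred edge",pt(.176,th,0), "plane chk",[(k@[*pt(q,th,0)[:2],1]-pt(q,th,0)[2]).round(4) for q in (.05,.15)])
print(st["clock"],st["tool_pos"]); 
for a in (th,.9*th,.75*th,.6*th,.45*th,.3*th,.15*th,0): print(np.degrees(a).round(0),pt(.15,a,.0).round(4))
E
```

```text
((493.175537109375, -51.817054748535156), (43.0331916809082, 85.65509796142578), 77.29705810546875) [0.03603501 0.03775342 0.03909295] 1521
n [0.738 0.213 0.641] angle 50.1672082157443 yaw 16.107120548442037 0.0015174769907298435 z at [-1.15178054 -0.33259944  0.94720067]
hinge [0.68212712 0.24102313 0.063     ]
pred edge [0.58020004 0.21256457 0.20391834] plane chk [np.float64(0.0043), np.float64(0.0043)]
17.9 [ 0.50067319 -0.05509662  0.29568935]
50.0 [0.5962 0.217  0.184 ]
45.0 [0.5864 0.2143 0.1757]
38.0 [0.573  0.2106 0.1617]
30.0 [0.5615 0.2073 0.146 ]
23.0 [0.5521 0.2047 0.1289]
15.0 [0.5449 0.2027 0.1106]
8.0 [0.54   0.2013 0.0916]
0.0 [0.5377 0.2007 0.072 ]
```

Reader rests flat on the mat (top at ~38 mm, head centred at (493,−52), same yaw). Now the lid (50° open).

{"fn": "servo_tool", "kwargs": {"translation": [[-0.002, 0.015, 0], [-0.004, 0.032, 0], [-0.004, 0.04, 0], [-0.004, 0.042, 0], [-0.004, 0.042, 0], [-0.004, 0.042, 0], [-0.004, 0.035, 0], [-0.004, 0.025, 0], [-0.003, 0.013, 0], [0, 0, 0]], "turn": [[0, 0, 0], [0, 0, 0], [0, 0, 0], [0, 0, 0], [0, 0, 0], [0, 0, 0], [0, 0, 0], [0, 0, 0], [0, 0, 0], [0, 0, 0]], "grip": 0, "grip_force": 20}}

```text
clock: 19.15
tool_pos: [0.5962, 0.2176, 0.2937]
eef_rot: [0.111, 0.994, -0.001, -0.002]
contact_force: [-0.7, -1.0, 1.0]
opening: 0.008
finger_force: 0.0
```

{"fn": "servo_tool", "kwargs": {"translation": [[0, 0, 0], [0, 0, 0], [0, 0, 0], [0, 0, 0], [0, 0, 0.01], [0, 0, 0.015], [0, 0, 0.015], [0, 0, 0.008], [0, 0, 0]], "turn": [[0, 0, -0.05], [0, 0, -0.1], [0, 0, -0.12], [0, 0, -0.12], [0, 0, -0.08], [0, 0, -0.03], [0, 0, 0], [0, 0, 0], [0, 0, 0]]}}

```text
clock: 20.27
tool_pos: [0.5962, 0.2163, 0.2458]
eef_rot: [-0.138, 0.99, -0.001, -0.002]
contact_force: [0.7, 0.2, 0.8]
opening: -0.0
finger_force: 0.0
```

```bash
python3 - <<'E'
from plant import r
from h import *
st=r.get_state(); print(st["clock"],st["opening"],st["contact_force"]); go(st,[.5864,.2143,.190],105.6)
E
```

```text
20.275 -0.00029703797941974284 [0.66519688 0.15272191 0.84475427]
pos [0.5962 0.2163 0.2458] tilt [-0.005 -0.002 -1.   ] yawy 105.81 shift [0.0097 0.0008 0.0559] turnz 0.0038
```

{"fn": "servo_tool", "kwargs": {"translation": [[0, 0, 0.015], [0, 0, 0.018], [0, 0, 0.013], [0.005, 0, 0.006], [0.005, 0, 0.006], [0.0065, 0, 0.008], [0.0065, 0, 0.008], [0.0065, 0, 0.0085], [0.0065, 0, 0.0085]], "turn": [[0, 0, 0], [0, 0, 0], [0, 0, 0], [0, 0, 0], [0, 0, 0], [0, 0, 0], [0, 0, 0], [0, 0, 0], [0, 0, 0]]}}

```text
clock: 21.4
tool_pos: [0.5611, 0.2065, 0.1552]
eef_rot: [-0.138, 0.99, -0.0, -0.002]
contact_force: [1.1, -0.6, 0.9]
opening: 0.004
finger_force: 0.4
```

{"fn": "servo_tool", "kwargs": {"translation": [[0.0045, 0, 0.009], [0.0045, 0, 0.009], [0.004, 0, 0.01], [0.004, 0, 0.01], [0.0025, 0, 0.01], [0.002, 0, 0.01], [0.0015, 0, 0.01], [0.001, 0, 0.008], [0, 0, 0]], "turn": [[0, 0, 0], [0, 0, 0], [0, 0, 0], [0, 0, 0], [0, 0, 0], [0, 0, 0], [0, 0, 0], [0, 0, 0], [0, 0, 0]]}}

```text
clock: 22.52
tool_pos: [0.5379, 0.1998, 0.0791]
eef_rot: [-0.138, 0.99, -0.001, -0.002]
contact_force: [1.0, 0.9, 0.5]
opening: 0.003
finger_force: 0.0
```

Now press down the last 7–8 mm in small steps.

{"fn": "servo_tool", "kwargs": {"translation": [[0, 0, 0.003], [0, 0, 0.002], [0, 0, 0.001], [0, 0, 0.001], [0, 0, 0]], "turn": [[0, 0, 0], [0, 0, 0], [0, 0, 0], [0, 0, 0], [0, 0, 0]]}}

```text
clock: 23.15
tool_pos: [0.5383, 0.2001, 0.0729]
eef_rot: [-0.138, 0.99, -0.0, -0.002]
contact_force: [-0.5, 1.7, 0.8]
opening: 0.005
finger_force: 0.3
```

{"fn": "servo_tool", "kwargs": {"translation": [[0, 0, 0.001], [0, 0, 0.001], [0, 0, 0]], "turn": [[0, 0, 0], [0, 0, 0], [0, 0, 0]]}}

```text
clock: 23.52
tool_pos: [0.5383, 0.2001, 0.0727]
eef_rot: [-0.138, 0.99, -0.001, -0.001]
contact_force: [-3.2, -1.4, 15.4]
opening: 0.006
finger_force: 7.7
```

{"fn": "servo_tool", "kwargs": {"translation": [[0, 0, 0.001], [0, 0, 0], [0, 0, 0]], "turn": [[0, 0, 0], [0, 0, 0], [0, 0, 0]]}}

```text
clock: 23.9
tool_pos: [0.5383, 0.2001, 0.0727]
eef_rot: [-0.138, 0.99, -0.001, -0.001]
contact_force: [-4.8, -3.2, 22.7]
opening: 0.007
finger_force: 11.4
```

{"fn": "servo_tool", "kwargs": {"translation": [[0, 0, -0.01], [0, 0, -0.02], [0, 0, -0.04], [0, 0, -0.05], [0.02, 0, -0.04], [0.03, 0.03, -0.03], [0.02, 0.05, 0], [0, 0.05, 0], [0, 0.03, 0], [0, 0, 0]], "turn": [[0, 0, 0], [0, 0, 0], [0, 0, 0], [0, 0, 0], [0, 0, 0], [0, 0, 0], [0, 0, 0], [0, 0, 0], [0, 0, 0], [0, 0, 0]]}}

```text
clock: 25.15
tool_pos: [0.4263, 0.3378, 0.2611]
eef_rot: [-0.14, 0.99, 0.001, -0.002]
contact_force: [0.2, -0.9, -1.5]
opening: 0.001
finger_force: 0.0
```

```bash
python3 - <<'E'
from plant import r,optics
from h import *
d={n:optics.snapshot(n) for n in ("scene","top")}; st=r.get_state(); print(st["clock"],st["tool_pos"],st["contact_force"])
C=cloud(d["top"]); b=np.array([.9632,.2689]); H=np.array([.6821,.2410])
q=(C[...,:2]-H); x=q@b; y=q@np.array([-b[1],b[0]]); g=(x<-.01)&(x>-.16)&(y<-.02)&(y>-.12)&(C[...,2]>.05)&(C[...,2]<.12)
A=np.c_[x[g],np.ones(g.sum())]; print(np.linalg.lstsq(A,C[...,2][g],rcond=None)[0],g.sum())
a=cv2.resize(d["scene"]["img"][110:310,230:480,::-1],(500,400)); b_=cv2.resize(d["top"]["img"][130:290,160:460,::-1],(750,400))
cv2.imwrite("pics/end.png",cv2.resize(np.hstack([a,b_]),(800,256)))
E
```

```text
25.25 [0.42808579 0.33413026 0.26027034] [ 0.43252718 -0.8065521   0.07262743]
[0.00319073 0.07447059] 1945
```

View pics/end.png

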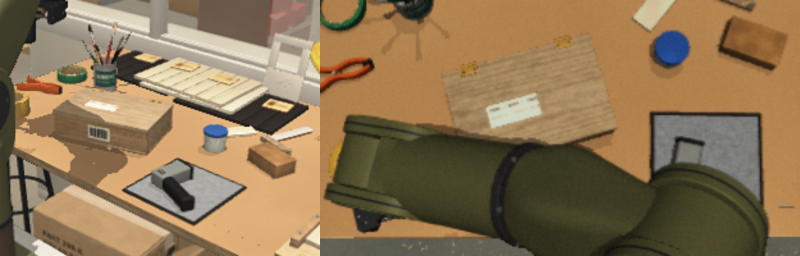

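The picture shows the lid flat on the box (slope 0.2°, height about 74 mm). The reader lies flat on the mat, and the tub and block have not moved.

```bash
python3 -c "
from plant import r
print(r.finish_job())"
```

```text
the job is handed in; nothing more can be done
None
```

I scanned the label from about 7 cm for just over 3 s, laid the reader flat on its mat again, shut the lid fully, and handed the job in at about 25 s; the judge's result was not shown.

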